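# Set the buffet plate warmers

### The arm

A 7-joint arm with a two-finger parallel gripper is mounted at the origin on the work surface. World frame = base frame: x ahead of the robot, y to its left, z up, the work surface at z = 0. Lengths are in mm, angles in degrees, forces in N, time in s.
With the tool pointing down it reaches from about 350 to 900 mm from the base axis. Payload 19.9 kg.
Tool frame: the origin (TCP) lies at the very end of the fingers, on their centre line; the grasp point (between the pads) lies 19 mm behind it; z points along the fingers, y is the line along which they close (so a half turn about z gives the same grasp; the last joint's range is limited). The gripper opens to 85 mm and grips with 20 to 120 N. Pads are 22 mm wide; open, the fingers measure 114 mm over their backs; the gripper's body (76 mm by 85 mm) begins 54 mm behind the grasp point. The pads swing forward as they close: fully open they stand 13 mm farther back than shut.
Start: joints at [-76.003, 23.915, -0.59, 92.452, 0.269, 63.638, -3.037], TCP at [176.193, 599.631, 231.26] pointing down, gripper open.
Joint ranges: [-161.28, 161.28], [-22.2, 115.67], [-73.04, 71.86], [3.21, 147.25], [-68.34, 248.33], [10.77, 114.83], [-161.83, 161.83]. Speed limits (degrees/s): [108.29, 108.29, 136.94, 136.94, 172.46, 172.46, 172.46].

### API

Orientations are given as a 3x3 rotation matrix whose columns are the frame's x, y, z axes.
In Python, from workcell import env gives the robot as it stands.
- The arm moves only by the tool move_tool, called after "Call:" as name(argument=value, ...) on one line, values as JSON. Schema: {"type":"object","properties":{"rows":{"type":"array","items":{"type":"object","properties":{"d":{"type":"array","items":{"type":"number"},"minItems":3,"maxItems":3},"turn_vec":{"type":"array","items":{"type":"number"},"minItems":3,"maxItems":3}},"additionalProperties":false},"minItems":1,"maxItems":20},"aperture":{"type":"number"},"squeeze":{"type":"number"},"only":{"type":"string"},"quiet":{"type":"boolean"},"lines":{"type":"string"}},"required":["rows"],"additionalProperties":false}. rows is a list of rows, 1 to 20 of them, each an object with the fields d (a list: dx, dy, dz in fractions of the full range, 1 being 800 mm), turn_vec (a list: a rotation vector rx, ry, rz in a scale on which 1.0 is 90 degrees); a field left out counts as zero; each row is the pose to reach, as a shift and turn from the pose commanded when the call began, along the tool's axes at that moment; what a row does not reach only later rows make up. A row lasts 1/8 s, in which the tool goes at most 62.5 mm and 10.7 degrees, less where a joint would pass 70% of its speed; a pose out of reach is approached as far as the arm can. aperture is the opening from 0.0 (shut) to 1.0 (fully open), set as the call begins (left out keeps the last). The fingers move at their own pace and stop on an object; squeeze is the grip in N (left out, the last holds). Time passes only in rows, so rows that do not move let the fingers close. The tool returns the time, the measured TCP pose, the force, the opening and the grip force at its end. only (a regular expression) keeps the lines of the reply that match it, lines (a string "A,B") keeps lines A to B, and quiet returns only ok. Shift and turn numbers lie between -1 and 1, and a call with a number outside is refused. Input that does not fit is refused with a message, and nothing moves.
- env.get_state(): the state, without advancing time (a new reading comes with each control period).
- env.get_image(name): name is "scene" or "top" or "wrist"; returns the picture (480x640x3 uint8, red, green, blue); there is no depth.
- env.get_calibration(name): a dict with "fx", "fy", "cx", "cy" (pixels), "origin" and "attitude" of the camera in the world. Camera axes: x right, y up, looking along -z (the intrinsics and any distortion apply to the point x, -y, -z); pixel columns grow to the right and rows downward; lengths in mm; the calibration is good to about 2 mm. A picture is of the moment at which its call begins: read the wrist's pose just before it. get_calibration takes no time and is no camera call; for the wrist camera it gives the pose at the moment of the call.
- env.job_done(): hands the job in; it is judged then, once.
The state is a dict: "time": time; "q": joint angles; "dq": joint speeds; "effort": joint torques, N m; "tool_pos": TCP position; "tcp_rot": TCP orientation; "contact_force": force on the tool from outside, world axes, zero at the start; "moment": the same for the moment, N m; "finger_gap": opening from 0.0 (shut) to 1.0 (fully open); "finger_force": force on a finger pad.
Only numpy, scipy, OpenCV 4.12 (cv2) and the standard library are available. Lean on these libraries where they do the work, as an engineer would, in place of code of your own. Each camera call takes 0.05 s, during which the arm holds its last target. There are 200 camera calls.

### The job

Set the three plate warmers for breakfast by pushing their orange-tipped toggle levers over with a fingertip: the two under the lidded steel pots must be on (lever snapped over towards the plate, the green side) and the one under the white yoghurt jar must be off (lever snapped over away from the plate, the red side). One pot's warmer is already on: do not switch it off on the way. Only the levers are to be moved: leave the pots, the jars, the mug and everything else standing where they are, and lift nothing.

Things in the scene. Friction and masses are not known exactly. Their poses are not given: they have to be found in the camera images.
- warmer_a: fixed aluminium plate warmer, 300 (x) x 160 (y) x 42 high, under steel pot pot_a. Origin: centre of its underside. +x runs from its lever end (near the robot) to its plate end; yaw within 17 deg. Black plate 144 dia, top z 48, centre x 70. Lever pivot at (-110, 0, 50), axis y. Flat green strip (on) at x -79, red strip (off) at x -141
- warmer_b: fixed aluminium plate warmer, 300 (x) x 160 (y) x 42 high, under steel pot pot_b. Origin: centre of its underside. +x runs from its lever end (near the robot) to its plate end; yaw within 17 deg. Black plate 144 dia, top z 48, centre x 70. Lever pivot at (-110, 0, 50), axis y. Flat green strip (on) at x -79, red strip (off) at x -141
- warmer_c: fixed aluminium plate warmer, 300 (x) x 160 (y) x 42 high, under the yoghurt jar. Origin: centre of its underside. +x runs from its lever end (near the robot) to its plate end; yaw within 17 deg. Black plate 144 dia, top z 48, centre x 70. Lever pivot at (-110, 0, 50), axis y. Flat green strip (on) at x -79, red strip (off) at x -141
- lever_a (a joint): toggle lever of warmer_a, rad: 0 = off, leaning 26 deg away from the plate, to the red strip; 0.9 = on, leaning 26 deg towards the plate, to the green strip. It snaps to whichever side of upright (0.45) it is on; about 2.5 N at the ball tips it over. Starts off
- lever_b (a joint): toggle lever of warmer_b, rad: 0 = off, leaning 26 deg away from the plate, to the red strip; 0.9 = on, leaning 26 deg towards the plate, to the green strip. It snaps to whichever side of upright (0.45) it is on; about 2.5 N at the ball tips it over. Starts on
- lever_c (a joint): toggle lever of warmer_c, rad: 0 = off, leaning 26 deg away from the plate, to the red strip; 0.9 = on, leaning 26 deg towards the plate, to the green strip. It snaps to whichever side of upright (0.45) it is on; about 2.5 N at the ball tips it over. Starts on
- lever_a_tip (a point): centre of the orange ball (22 dia) on the end of warmer_a's lever: steel stem 10 dia, 60 from pivot to ball centre; the ball centre is about 104 above the table at either end, 110 when upright, and 26 to either side of the pivot along the warmer's x
- lever_b_tip (a point): centre of the orange ball (22 dia) on the end of warmer_b's lever: steel stem 10 dia, 60 from pivot to ball centre; the ball centre is about 104 above the table at either end, 110 when upright, and 26 to either side of the pivot along the warmer's x
- lever_c_tip (a point): centre of the orange ball (22 dia) on the end of warmer_c's lever: steel stem 10 dia, 60 from pivot to ball centre; the ball centre is about 104 above the table at either end, 110 when upright, and 26 to either side of the pivot along the warmer's x
- pot_a: loose squat steel pot with lid, 106 dia at the lid rim, 84 high over its black knob, two small side handles reaching 67 from the axis, 0.6 kg, standing on the plate of warmer_a; origin: centre of its underside
- pot_b: loose squat steel pot with lid, 106 dia at the lid rim, 84 high over its black knob, two small side handles reaching 67 from the axis, 0.6 kg, standing on the plate of warmer_b; origin: centre of its underside
- yoghurt: loose white yoghurt jar with red lid, 84 dia, 78 high, 0.35 kg, standing on the plate of warmer_c; origin: centre of its underside
- honey_1: loose small amber honey jar with brass-coloured lid, 46 dia, 55 high, on the table between the robot and the warmers; origin: centre of its underside
- honey_2: loose small amber honey jar with brass-coloured lid, 46 dia, 55 high, on the table between the robot and the warmers; origin: centre of its underside
- mug: loose white mug, 80 dia, 90 high, at the right of the table; origin: centre of its underside
- sugar: loose greyish clear sugar jar with steel lid, 90 dia, 110 high, at the right of the table; origin: centre of its underside

How it is judged (in metres and radians):
At the end, for the whole second after the job is handed in: Levers a and b stand fully on (above 0.8 rad) and lever c fully off (below 0.1 rad); the pots, jars, mug and sugar jar stand upright and at rest, each within 25 mm of where it began (value of joint each of lever_a, lever_b above 0.8 rad and value of joint lever_c below 0.1 rad and distance of each of pot_a, pot_b, yoghurt, honey_1, honey_2, mug, sugar from where it was at the start of the episode below 0.025 m and angle between each of pot_a, pot_b, yoghurt, honey_1, honey_2, mug, sugar's own z axis and vertical below 0.15 rad and linear speed of each of pot_a, pot_b, yoghurt, honey_1, honey_2, mug, sugar below 0.02 m/s); the robot touches nothing.
It fails at once if the pot warmer that was already on is switched off on the way (its lever pushed past upright) (value of joint lever_b below 0.45 rad).
It fails at once if a pot, jar, the mug or the sugar jar is shifted, lifted or carried by more than 25 mm (distance of any of pot_a, pot_b, yoghurt, honey_1, honey_2, mug, sugar from where it was at the start of the episode above 0.025 m).
It fails at once if a pot, jar, the mug or the sugar jar is tipped by more than 0.35 rad (angle between any of pot_a, pot_b, yoghurt, honey_1, honey_2, mug, sugar's own z axis and vertical above 0.35 rad).
It also fails if it takes over 43 s, if anything falls off the work surface, if the arm or the gripper's body presses on something with over 40 N, if the wrist force passes 120 N, or if a joint passes its speed limit or range.

## Working session

There is one attempt and no reset: what is moved stays moved. The work goes in short steps, Python scripts to look and compute and a tool call to move; the robot and the scene stay as the last step left them, time stands still between calls to the robot, and variables do not carry over. Pictures are saved under pics/ and viewed, at most 10 in all, crops included, and the job is handed in when it is done.

```bash
ls; mkdir -p pics
```

Run:
```python
from workcell import env
import cv2
for n in("top","scene"):
    im=env.get_image(n);cv2.imwrite(f"pics/{n}0.png",im[:,:,::-1])
    print(env.get_calibration(n))
s=env.get_state();print(s)
```

```text
pics
workcell.py
{'fx': 435.0872890719395, 'fy': 435.0872890719395, 'cx': 318.02928038523135, 'cy': 234.24160059597526, 'origin': array([ 466.15458586, -115.56465889, 1128.36944842]), 'attitude': array([[ 0.00455523,  0.99830052, -0.05809757],
       [-0.99998425,  0.00473808,  0.0030098 ],
       [ 0.00327996,  0.05808294,  0.99830637]])}
{'fx': 501.9915456784472, 'fy': 501.9915456784472, 'cx': 326.055152675155, 'cy': 241.93159113806541, 'origin': array([1427.74250198,   10.69058068,  693.06880319]), 'attitude': array([[-0.16940987, -0.54290087,  0.82253203],
       [ 0.98542363, -0.10644457,  0.13270199],
       [ 0.01551004,  0.83302353,  0.55302011]])}
{'time': 0.1, 'q': array([-76.00301126,  23.9449398 ,  -0.58971358,  92.48379735,
         0.26910416,  63.63771043,  -3.03662693]), 'dq': array([ 0.03484557, -0.01619541, -0.01768972, -0.1019979 , -0.00646288,
        0.07890514,  0.0346599 ]), 'effort': array([ 2.21082213e-03, -8.65839672e+01,  6.81229290e-01, -4.35643744e+01,
        1.92459463e-02,  4.95793283e-03,  1.16666447e-04]), 'tool_pos': array([176.12152056, 599.33055465, 230.70674412]), 'tcp_rot': array([[-9.59437659e-01,  2.81920777e-01, -2.34068822e-04],
       [ 2.81920860e-01,  9.59437019e-01, -1.11173520e-03],
       [-8.88469584e-05, -1.13262950e-03, -9.99999355e-01]]), 'contact_force': array([-0.44515019,  0.86446437, -0.99566233]), 'moment': array([ 0.01690364,  0.04831804, -0.02018268]), 'finger_force': 0.0, 'finger_gap': 0.9979730734778332}
```

View pics/top0.png

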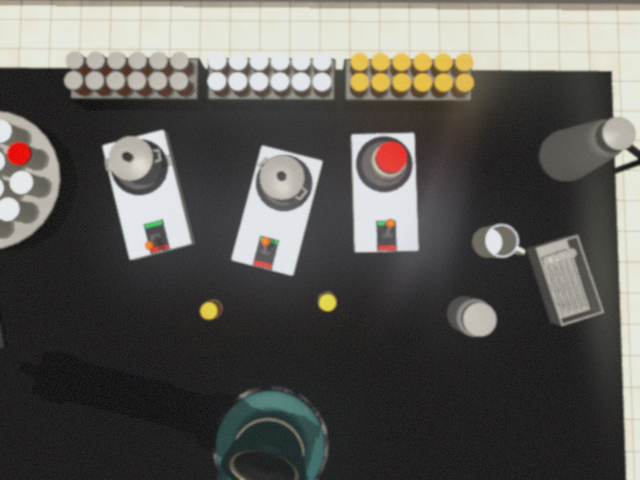

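View pics/scene0.png

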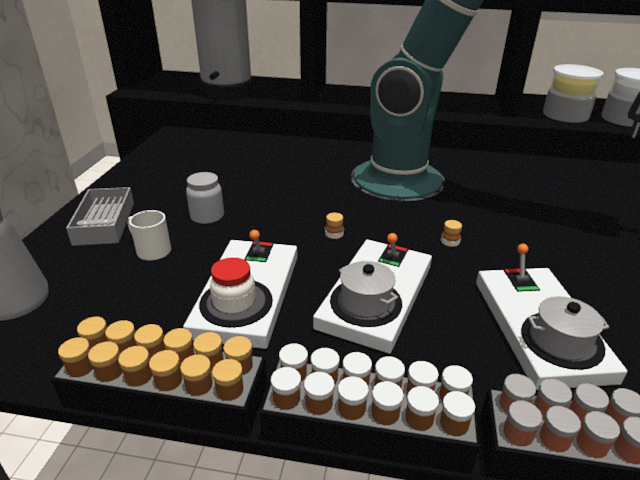

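The top view shows warmer a on the left (ball about (150,245), off), b in the middle (ball (265,241), on) and c on the right (ball (390,223), on). The honey jars are at (209,310) and (327,302). Next I'll measure the balls and the warmer corners.

Create h.py:
```python
import numpy as np
from workcell import env
def ray(n,uv,z,c=None):
    c=c or env.get_calibration(n)
    d=c["attitude"]@np.array([(uv[0]-c["cx"])/c["fx"],-(uv[1]-c["cy"])/c["fy"],-1])
    return c["origin"]+d*(z-c["origin"][2])/d[2]
```

Run:
```python
from h import *
import cv2
for n in("top","scene"):
    im=cv2.imread(f"pics/{n}0.png");hsv=cv2.cvtColor(im,cv2.COLOR_BGR2HSV)
    m=cv2.inRange(hsv,(5,170,120),(16,255,255))
    k,l,st,ce=cv2.connectedComponentsWithStats(m)
    for i in range(1,k):
        if 15<st[i,4]<200: print(n,ce[i].round(1),st[i,4],ray(n,ce[i],104).round(0))
im=cv2.imread("pics/top0.png")
m=cv2.inRange(cv2.cvtColor(im,cv2.COLOR_BGR2HSV),(0,0,170),(180,50,255));m[:115]=0
for c in cv2.findContours(m,0,2)[0]:
    if cv2.contourArea(c)>2500:
        b=cv2.boxPoints(cv2.minAreaRect(c)); P=np.array([ray("top",p,42)[:2] for p in b])
        e=P-np.roll(P,1,0);L=np.linalg.norm(e,axis=1);v=e[L.argmax()];v=v*np.sign(v[0])
        cen=P.mean(0);yaw=np.arctan2(v[1],v[0]);d=np.array([np.cos(yaw),np.sin(yaw)])
        print("warmer",cen.round(0),L.round(0),np.degrees(yaw).round(1),"pivot",(cen-110*d).round(0),"off",(cen-136*d).round(0),"on",(cen-84*d).round(0))
for n,p in dict(h1=(209,310),h2=(327,302)).items(): print(n,ray("top",p,55).round(0))
cv2.imwrite("pics/crop.png",cv2.resize(im[190:330,110:430],None,fx=2.5,fy=2.5,interpolation=cv2.INTER_CUBIC))
```

```text
top [390.  223.2] 34 [ 553. -289.  104.]
top [265.1 241. ] 40 [509.   6. 104.]
top [149.8 245.3] 40 [498. 277. 104.]
scene [254.3 233.8] 71 [ 550. -289.  104.]
scene [391.9 237. ] 68 [505.   6. 104.]
scene [522.6 247.6] 76 [493. 280. 104.]
warmer [ 322. -887.] [769.  58. 769.  56.] -2.2 pivot [ 212. -883.] off [ 186. -882.] on [ 238. -884.]
warmer [591. -15.] [159. 299. 161. 298.] -13.7 pivot [484.  11.] off [459.  18.] on [509.   5.]
warmer [ 638. -285.] [298. 162. 299. 159.] 1.2 pivot [ 528. -288.] off [ 502. -288.] on [ 554. -287.]
warmer [630. 313.] [302. 161. 303. 159.] 15.0 pivot [523. 285.] off [498. 278.] on [549. 292.]
h1 [342. 147.  55.]
h2 [ 362. -142.   55.]
```

View pics/crop.png

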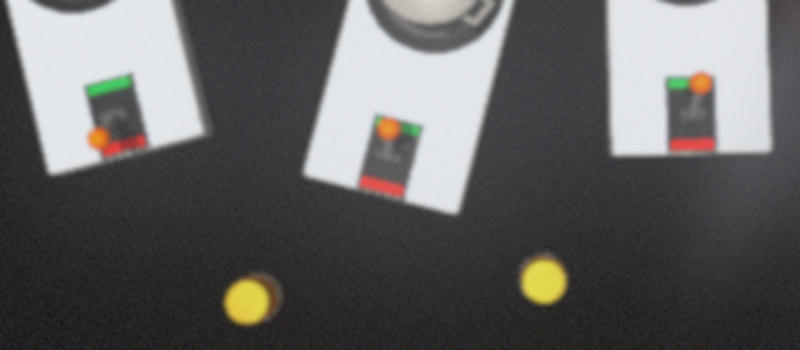

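All measurements agree: lever a's ball is at (496,278), lever c's at (552,-288), and the 299 x 160 outlines match the given sizes. I'll shut the gripper and go to the near side of lever a.

The manual's scale: shifts go in shares of 800 mm and turns go in shares of 90 degrees. Converting my numbers, -359 mm / 800 = -0.4488, -315 mm / 800 = -0.3938, -31.4 degrees / 90 = -0.3489.

Call:
move_tool(rows=[{"d":[-0.0563,-0.0375,0],"turn_vec":[0,0,-0.0444]},{"d":[-0.1125,-0.075,0],"turn_vec":[0,0,-0.0889]},{"d":[-0.1688,-0.1125,0],"turn_vec":[0,0,-0.1333]},{"d":[-0.225,-0.15,0.0125],"turn_vec":[0,0,-0.1778]},{"d":[-0.2813,-0.1875,0.025],"turn_vec":[0,0,-0.2222]},{"d":[-0.3375,-0.225,0.0375],"turn_vec":[0,0,-0.2667]},{"d":[-0.3938,-0.265,0.05],"turn_vec":[0,0,-0.3111]},{"d":[-0.4488,-0.3025,0.0625],"turn_vec":[0,0,-0.3489]},{"d":[-0.4488,-0.3025,0.0625],"turn_vec":[0,0,-0.3489]},{"d":[-0.4488,-0.3025,0.0625],"turn_vec":[0,0,-0.3489]},{"d":[-0.4488,-0.3025,0.0625],"turn_vec":[0,0,-0.3489]}], aperture=0)

```text
time: 1.48
tool_pos: [451.8, 267.3, 181.4]
tcp_rot: [[-0.965, -0.261, -0.0], [-0.261, 0.965, 0.0], [-0.0, 0.0, -1.0]]
contact_force: [1.0, 0.5, 0.1]
finger_gap: -0.003
finger_force: 0.0
```

```bash
python3 -c "
from h import *
import cv2
s=env.get_state();print(s['tool_pos'].round(1),s['tcp_rot'].round(3))
cv2.imwrite('pics/s1.png',cv2.resize(env.get_image('scene')[100:340,400:640,::-1],None,fx=2,fy=2))"
```

```text
[451.8 267.3 181.4] [[-0.965 -0.261 -0.   ]
 [-0.261  0.965  0.   ]
 [-0.     0.    -1.   ]]
```

View pics/s1.png

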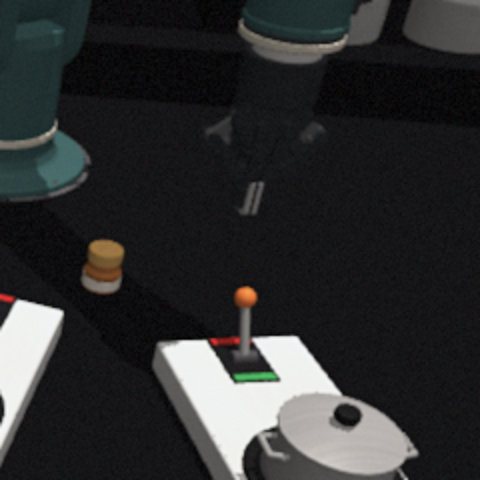

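The shut fingertips are in front of lever a, in line with it to about 1 mm. I'll go down, push 65 mm forward, back off and rise.

To row units: 90 mm / 800 = 0.1125, -65 mm / 800 = -0.0813.

Call:
move_tool(rows=[{"d":[0,0,0.0563]},{"d":[0,0,0.1125]},{"d":[0,0,0.1125]},{"d":[-0.015,0,0.1125]},{"d":[-0.03,0,0.1125]},{"d":[-0.045,0,0.1125]},{"d":[-0.06,0,0.1125]},{"d":[-0.0725,0,0.1125]},{"d":[-0.0813,0,0.1125]},{"d":[-0.0813,0,0.1125]},{"d":[-0.0813,0,0.1125]},{"d":[-0.05,0,0.1125]},{"d":[-0.0188,0,0.1125]},{"d":[-0.0125,0,0.05]},{"d":[0,0,-0.0125]},{"d":[0,0,-0.0563]},{"d":[0,0,-0.0563]},{"d":[0,0,-0.0563]}])

```text
time: 3.78
tool_pos: [452.0, 266.1, 225.7]
tcp_rot: [[-0.966, -0.259, -0.0], [-0.259, 0.966, -0.0], [0.001, -0.0, -1.0]]
contact_force: [-0.9, 0.0, -1.1]
finger_gap: 0.003
finger_force: 0.0
```

```bash
python3 -c "
from h import *
import cv2
cv2.imwrite('pics/s2.png',cv2.resize(env.get_image('scene')[100:340,400:640,::-1],None,fx=2,fy=2))"
```

```text
(no output)
```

View pics/s2.png

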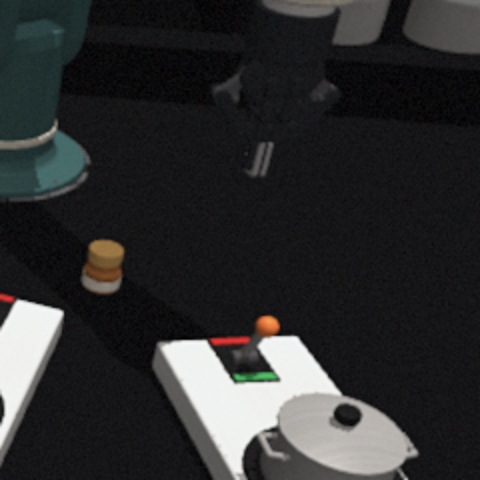

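Lever a's ball has swung over to the green side, so it is on. Now I'll go over to the plate side of lever c, target (598,-288).

To row units: -573 mm / 800 = -0.7163, -195 mm / 800 = -0.2438, 13.8 degrees / 90 = 0.1533.

Call:
move_tool(rows=[{"d":[0,-0.0563,0],"turn_vec":[0,0,0.0111]},{"d":[0,-0.1188,0],"turn_vec":[0,0,0.0222]},{"d":[0,-0.1813,0],"turn_vec":[0,0,0.0333]},{"d":[0,-0.2438,0],"turn_vec":[0,0,0.0444]},{"d":[0,-0.3063,0],"turn_vec":[0,0,0.0556]},{"d":[0,-0.3688,0],"turn_vec":[0,0,0.0667]},{"d":[0,-0.4313,0],"turn_vec":[0,0,0.0778]},{"d":[0,-0.4938,0],"turn_vec":[0,0,0.0889]},{"d":[0.0025,-0.5563,0],"turn_vec":[0,0,0.1111]},{"d":[0.0025,-0.6188,0],"turn_vec":[0,0,0.1333]},{"d":[0.0025,-0.675,0],"turn_vec":[0,0,0.1444]},{"d":[0.0031,-0.7163,0],"turn_vec":[0,0,0.1533]},{"d":[0.0031,-0.7163,0],"turn_vec":[0,0,0.1533]},{"d":[0.0031,-0.7163,0],"turn_vec":[0,0,0.1533]},{"d":[0.0031,-0.7163,0],"turn_vec":[0,0,0.1533]}])

```text
time: 5.7
tool_pos: [598.6, -286.7, 226.0]
tcp_rot: [[-1.0, -0.023, -0.0], [-0.023, 1.0, 0.001], [0.0, 0.001, -1.0]]
contact_force: [0.3, -0.0, -0.4]
finger_gap: -0.001
finger_force: 0.0
```

```bash
python3 -c "
from h import *
import cv2
cv2.imwrite('pics/s3.png',cv2.resize(env.get_image('scene')[100:340,130:450,::-1],None,fx=2,fy=2))"
```

```text
(no output)
```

View pics/s3.png

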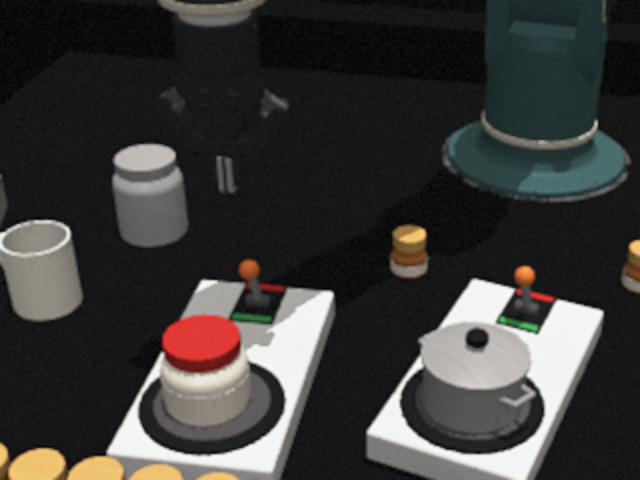

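The fingers hang on the plate side of lever c, clear of the jar. Levers b and c are still on. I'll go down, push 62 mm away from the plate, back off and rise.

To row units: 135 mm / 800 = 0.1688, 115 mm / 800 = 0.1438.

Call:
move_tool(rows=[{"d":[0,0,0.05]},{"d":[0,0,0.1]},{"d":[0,0,0.1438]},{"d":[0,0,0.1688]},{"d":[0,0,0.1688]},{"d":[0.015,0,0.1688]},{"d":[0.03,0,0.1688]},{"d":[0.045,0,0.1688]},{"d":[0.06,0,0.1688]},{"d":[0.0713,0,0.1688]},{"d":[0.0775,0,0.1688]},{"d":[0.0775,0,0.1688]},{"d":[0.0775,0,0.1688]},{"d":[0.05,0,0.1688]},{"d":[0.025,0,0.1688]},{"d":[0.0125,0,0.1125]},{"d":[0.0063,0,0.05]},{},{},{}])

```text
time: 8.25
tool_pos: [598.4, -287.5, 225.6]
tcp_rot: [[-1.0, -0.022, -0.001], [-0.022, 1.0, 0.0], [0.001, 0.0, -1.0]]
contact_force: [0.1, -0.8, -0.1]
finger_gap: 0.002
finger_force: 0.0
```

```bash
python3 -c "
from h import *
import cv2
cv2.imwrite('pics/s4.png',env.get_image('scene')[:,:,::-1])"
```

```text
(no output)
```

View pics/s4.png

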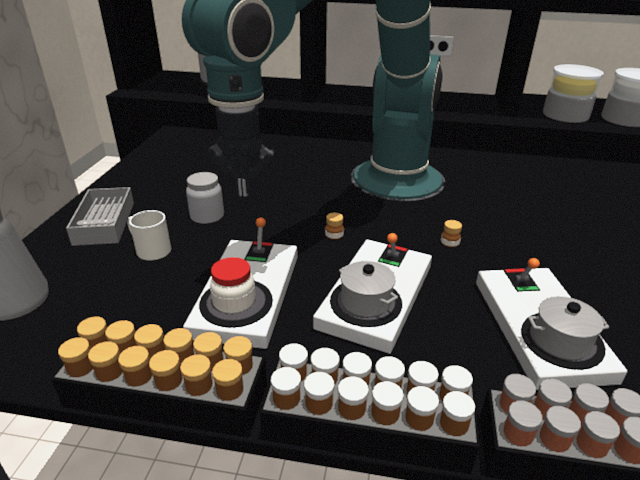

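Lever c's ball is now at (261,223), leaning to the red side. a (533,264) and b (392,238) are on, and nothing else has moved. I'll check the ball positions numerically, then hand in.

```bash
python3 -c "
from h import *
P=[ray('scene',p,104)[:2] for p in((533.5,264),(392,238),(261,223))]
T=[(549,292),(505,6),(502,-288)]
print(np.round(P))
if all(np.hypot(*(p-np.array(t)))<13 for p,t in zip(P,T)): print(env.job_done())"
```

```text
[[ 550.  293.]
 [ 509.    6.]
 [ 504. -287.]]
the job is handed in; nothing more can be done
None
```

Levers a and b are on and lever c is off; the last camera view showed nothing else moved, and I handed the job in at about 8.3 s (no verdict was returned).

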